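# Refit the bedside lamp's knob on its D spindle and hold it pressed in

## Task

The reading lamp's knob has come off and lies on the drawer unit: pick it up, turn it so that the flat in its bore matches the flat of the D-shaped spindle on the lamp's base, and push it fully home without forcing it, leaving the spindle at the angle it is set to. Then press the knob in as far as it goes, so that the lamp stores that brightness, and stop there: the job ends with you still holding the knob pressed in. Leave the other things on the unit where they are and do not press the charging dock's button.

Things in the scene. Friction and masses are not known exactly. Their poses are not given: they have to be found in the camera images.
- knob: Loose dark grey plastic knob, 34 mm high, 25 to 50 g, lying bore down on the unit's top. Origin: centre of its underside; z up its axis, x to its nose. Round skirt 46 mm across, z 0 to 16 mm. On it a grip bar, z 16 to 34 mm, 13 mm wide (y), along x: square tail at -22 mm, sides parallel from -21 to +15 mm, then tapering to a pointed nose at +27 mm, 4 mm past the skirt.
- bore_floor (a point): Centre of the floor of the knob's bore, on its axis 13 mm above the underside; axes as the knob's. The bore, open below, is a D: 13.2 mm across and 13 mm deep, with one flat on the nose side, 2.1 mm from the axis; its mouth has a 1.2 mm chamfer.
- knob_nose (a point): Tip of the pointed nose of the knob's grip bar, 27 mm from the knob's axis towards its x, 25 mm above its underside. It shows the side of the bore's flat.
- lamp: White reading lamp, fixed. Origin: centre of the underside of its base, a slab 130 (x) x 210 (y) x 34 mm. The spindle stands on the base at x -12, y -52 mm. A 12 mm stem stands at x +35, y +80 mm, 260 mm high, then bends to the +y side, where a conical head 100 mm wide hangs at x +70, y +215 mm, from 260 to 360 mm above the unit's top.
- spindle_tip (a point): Top centre of the upright steel D spindle, 18.5 mm above the lamp's base (52.5 mm above the unit's top) when not pressed. 12 mm across, one flat 1.5 mm from the axis over its full length, top edge bevelled 1.5 mm. z up; x points out through the flat: the knob fits with its nose along this x, within 10 degrees, 0.6 mm play. Home: bore floor on the tip, skirt 5.5 mm off the base.
- spindle (a joint): How far the spindle is pressed in, m: 0 out, 0.0035 at its stop. A spring holds it out: it starts to go in at 3 N and needs 6.5 N at the stop.
- dimmer (a joint): Angle of the spindle about its axis relative to the lamp, rad, growing anticlockwise from above; at 0 the flat faces the lamp's +x. Stiff: it stays where it is and turns at about 0.06 N m.
- dimmer_mark (a point): A point 20 mm from the spindle's axis on the side its flat faces, 2 mm above the base's top; it turns with the spindle but does not go in with it.
- caddy: Bystander: translucent grey battery caddy, open box 75 x 105 x 34 mm with six compartments. Origin: centre of its underside.
- dock: Bystander: white charging dock, rounded block 80 x 105 x 28 mm with two hearing aids lying in wells and a round 18 mm button on top. Origin: centre of its underside.
- dock_button (a joint): How far the dock's button is pressed, m: 0 out, 0.003 fully pressed.
- tray: Bystander: green silicone tray of hearing aid domes, 80 x 108 x 14 mm. Origin: centre of its underside.
- case: Bystander: closed steel spectacle case, 160 (x) x 62 (y) x 36 mm. Origin: centre of its underside.
Things that resemble listed ones, but are neither listed nor needed, are in the scene too. There is more than one size of the knob; the one meant has the size given above.

How it is judged (in metres and radians):
On the way, in this order (a step that is already met when the one before it is completed fails the run):
1. the knob is lifted off the unit's top (height (world z) of knob above 0.045 m), for 0.1 s.
2. the knob is fully home on the spindle, flat to flat (distance between bore_floor and spindle_tip below 0.003 m and x of knob_nose in the frame of spindle_tip above 0.0255 m), for 0.2 s.
At the end, for the whole second after the job is handed in: The knob sits upright and fully home on the spindle (bore floor within 3 mm of the spindle's tip), its nose on the side of the spindle's flat (within about 19 degrees), the fingers hold it, and the spindle is pressed in by more than 2.5 of its 3.5 mm and kept there through the last second (all of step 2 and angle between knob's own z axis and vertical below 0.12 rad and value of joint spindle above 0.0025 m and contact force between the fingers and knob above 2 N); the arm keeps its last pose, push and grip.
It fails at once if the dimmer spindle was turned from its setting (by more than about 20 degrees) (distance of dimmer_mark from where it was at the start of the episode above 0.007 m).
It fails at once if a bystander was shifted by more than 15 mm (distance of any of caddy, dock, tray, case from where it was at the start of the episode above 0.015 m).
It fails at once if the charging dock's button was pressed (value of joint dock_button above 0.0015 m).
It fails at once if the knob was forced on or pressed down hard on the lamp (over 45 N) (contact force between knob and lamp above 45 N).
It also fails if it takes over 42 s, if anything falls off the work surface, if the arm or the gripper's body presses on something with over 40 N, if the wrist force passes 120 N, or if a joint passes its speed limit or range.

## Robot

A 6-joint arm with a two-finger parallel gripper is mounted at the origin on the work surface. World frame = base frame: x ahead of the robot, y to its left, z up, the work surface at z = 0. Lengths are in mm, angles in rad, forces in N, time in s.
With the tool pointing down it reaches from about 350 to 875 mm from the base axis. Payload 4.2 kg.
Tool frame: the origin (TCP) lies midway between the tips of the shut fingers; the grasp point (between the pads) lies 19 mm behind it; z points along the fingers, y is the line along which they close (so a half turn about z gives the same grasp; the last joint's range is limited). The gripper opens to 85 mm and grips with 20 to 120 N. Pads are 22 mm wide; open, the fingers measure 114 mm over their backs; the gripper's body (76 mm by 85 mm) begins 54 mm behind the grasp point. The pads swing forward as they close: fully open they stand 13 mm farther back than shut.
Start: joints at [-0.903, 0.385, 0.008, 0, -1.194, -0.259], TCP at [248.456, -573.471, 231.312] pointing down, gripper open.
Joint ranges: [-3.14, 3.14], [-1.21, 2.06], [-1.07, 1.41], [-3.16, 2.05], [-2.99, -0.16], [-3.1, 3.1]. Speed limits (rad/s): [2.79, 2.79, 3.14, 3.14, 3.14, 3.14].

## Interface

Orientations are given as a unit quaternion [x, y, z, w].
In Python, from bench import arm, eyes, nets gives the robot as it stands.
- The arm moves only by the tool apply_moves, never from a script. Its arguments are lists of equal length, an entry for each row: "delta_rot": the turn, a rotation vector about the tool's x, y, z as a fraction of full scale, a list of three; "xyz": the shift along the tool's x, y, z as a fraction of full scale, a list of three; "hand": the gripper command: -1 is fully open, 1 is shut, values between are in proportion. In form: {"delta_rot": [[ax, ay, az], ...], "xyz": [[dx, dy, dz], ...], "hand": [hand, ...]}. A call has 1 to 20 rows; each row shifts and turns the commanded pose from where the row before left it, along the tool's axes as they then stand; what a row does not reach is not made up. Full scale, the value 1, is 0.025 m for a shift and 6 degrees for a turn. A row lasts 1/12 s, in which the tool goes at most 41.7 mm and 7.16 degrees, less where a joint would pass 70% of its speed; a pose out of reach is approached as far as the arm can. A call with a number of a shift or a turn outside -1 to 1 is refused whole. A call with a gripper value outside its range is refused whole. The fingers move at their own pace and stop on an object; the grip force is fixed at half the most. Time passes only in rows, so rows that do not move let the fingers close. It gives the time, the measured TCP pose, the force, the opening and the grip force at its end, in the units of the state.
- arm.read_state(): the state, without advancing time (a new reading comes with each control period).
- eyes.get_image(name): name is "side" or "top"; returns a dict with "frame" (480x640x3 uint8, red, green, blue), "range_z" (480x640 float32, mm along the optical axis (not along the pixel's ray), 0 where there is no reading), "camera_matrix" (3x3 intrinsics, pixels), "R" (3x3) and "t" (3): a world point X has camera coordinates R X + t. Camera axes: x right, y down, z forward; pixel columns grow to the right and rows downward; lengths in mm; the calibration is good to about 2 mm. A picture is of the moment at which its call begins.
- arm.job_done(): hands the job in; it is judged then, once.
Trained networks look in a picture, given as the dict that the camera call returned (one of the last four; its "shot" number tells which), for a name from the list of things; names that differ only in an ending like _2 or _b are one class to them, and where a whole thing is asked for, a point or a joint stands for the part that bears it (a point fixed in the world has none). Each returns a list of dicts, best first, with "score" (0 to 1); they miss things now and then, are a little off and sometimes report something else, mostly with a low value. They report only what shows in the picture. A call takes as long as a camera call. They do not tell look-alikes from the thing itself.
- nets.look_for(name, picture): "bbox" ([left, top, right, bottom] in pixels, round what is visible of it).
- nets.masks_of(name, picture): "region" (480x640 bool, what is visible of it) and "bbox" ([left, top, right, bottom] in pixels, round what is visible of it).
The state is a dict: "clock": time; "joints": joint angles; "joint_vel": joint speeds; "joint_efforts": joint torques, N m; "position": TCP position; "ee_rot": TCP orientation; "contact_force": force on the tool from outside, world axes, zero at the start; "wrist_torque": the same for the moment, N m; "gripper_width": finger opening in mm; "grasp_force": force on a finger pad.
Only numpy, scipy, OpenCV 4.12 (cv2) and the standard library are available. Lean on these libraries where they do the work, as an engineer would, in place of code of your own. Each camera call takes 0.05 s, during which the arm holds its last target. There are 200 camera calls.

## Working session

There is one attempt and no reset: what is moved stays moved. The work goes in short steps, Python scripts to look and compute and a tool call to move; the robot and the scene stay as the last step left them, time stands still between calls to the robot, and variables do not carry over. Pictures are saved under pics/ and viewed, at most 10 in all, crops included, and the job is handed in when it is done.

Besides the shell and the picture viewer there is one more tool, called after ">>>" as name(argument=value, ...) on one line, values as JSON. apply_moves: Moves the arm, as the interface text tells. Its arguments: {"type":"object","properties":{"delta_rot":{"type":"array"},"xyz":{"type":"array"},"hand":{"type":"array"}},"required":["delta_rot","xyz","hand"]}

```bash
mkdir -p pics; cat > h.py <<'E'
import numpy as np, cv2
from bench import arm, eyes, nets
def shot(n): return eyes.get_image(n)
def save(p,fn,box=None,scale=1):
    f=p["frame"][:,:,::-1]
    if box: f=f[box[1]:box[3],box[0]:box[2]]
    cv2.imwrite("pics/"+fn,cv2.resize(np.ascontiguousarray(f),None,fx=scale,fy=scale,interpolation=cv2.INTER_CUBIC))
def cloud(p):
    z=p["range_z"].astype(float);K=np.array(p["camera_matrix"]);v,u=np.mgrid[:480,:640]
    c=np.stack([(u-K[0,2])/K[0,0]*z,(v-K[1,2])/K[1,1]*z,z],-1)
    w=(c-np.array(p["t"]))@np.array(p["R"]);w[z==0]=np.nan
    return w
def onplane(p,uv,h):
    K=np.array(p["camera_matrix"]);R=np.array(p["R"]);t=np.array(p["t"])
    uv=np.atleast_2d(uv).astype(float)
    d=np.c_[(uv-K[[0,1],[2,2]])/K[[0,1],[0,1]],np.ones(len(uv))]@R
    c=-R.T@t
    return c+d*((h-c[2])/d[:,2])[:,None]
def proj(p,X):
    c=np.atleast_2d(X)@np.array(p["R"]).T+np.array(p["t"]);q=c@np.array(p["camera_matrix"]).T
    return q[:,:2]/q[:,2:]
E
python3 - <<'E'
from h import *
for n in("top","side"):
    p=shot(n);save(p,n+"0.png");w=cloud(p)
    print(n,-np.array(p["R"]).T@np.array(p["t"]),np.array(p["camera_matrix"])[0,0])
    for k in("knob","spindle_tip","lamp","caddy","dock","tray","case"):
        for d in nets.masks_of(k,p)[:4]:
            m=d["region"];q=w[m];print(k,round(d["score"],2),np.round(d["bbox"]),np.round(np.nanmedian(q,0)),"zmax",np.round(np.nanpercentile(q[:,2],98)), "ext",np.round(np.nanpercentile(q,97,0)-np.nanpercentile(q,3,0)))
s=arm.read_state();print(s)
E
```

```text
top [453.00908272 -51.3208118  970.19869852] 450.6353230947568
knob 0.75 [387. 235. 401. 251.] [ 521. -223.   11.] zmax 24.0 ext [25. 27. 20.]
knob 0.54 [348. 189. 361. 206.] [ 618. -137.   11.] zmax 24.0 ext [26. 24. 17.]
spindle_tip 0.59 [381. 125. 429. 166.] [ 737. -249.    4.] zmax 15.0 ext [ 78. 104.  15.]
lamp 0.94 [  0. 130. 269. 241.] [612. 228.  35.] zmax 354.0 ext [127. 324. 325.]
caddy 0.9 [311. 116. 365. 163.] [ 741. -105.   13.] zmax 35.0 ext [ 78. 100.  35.]
dock 0.63 [131. 318. 181. 355.] [330. 272.  28.] zmax 37.0 ext [75. 98. 22.]
tray 0.61 [379. 127. 430. 165.] [ 737. -249.    4.] zmax 15.0 ext [ 77. 104.  15.]
case 0.82 [466. 219. 509. 295.] [ 490. -412.   34.] zmax 38.0 ext [147.  70.  23.]
side [ 430.1716447  -798.03545815  721.61397312] 479.16291148984624
knob 0.94 [322. 282. 344. 306.] [ 539. -146.   19.] zmax 37.0 ext [42. 31. 33.]
knob 0.7 [325. 319. 342. 338.] [ 526. -232.   13.] zmax 25.0 ext [27. 29. 23.]
knob 0.62 [366. 284. 380. 298.] [ 622. -145.   13.] zmax 25.0 ext [28. 19. 23.]
lamp 0.88 [301.  30. 380. 238.] [618. 188.  37.] zmax 349.0 ext [133. 314
[... 280 characters left out ...]
': array([-9.03373598e-01,  3.84686471e-01,  7.89108965e-03, -2.51921817e-05,
       -1.19401343e+00, -2.58573398e-01]), 'joint_vel': array([ 0.0006003 ,  0.00014785,  0.00034977,  0.00036976,  0.00018201,
       -0.00019496]), 'joint_efforts': array([-1.45973654e-04, -3.92029488e+01,  1.88604695e+01,  4.19033155e+00,
       -2.08171768e-04, -1.99187333e-06]), 'position': array([ 248.46972398, -573.45193952,  231.3130126 ]), 'ee_rot': array([-2.02999301e-01,  9.79178882e-01,  1.08168622e-05,  7.69105665e-06]), 'contact_force': array([ 0.75044011, -0.29383137,  1.44053427]), 'wrist_torque': array([-0.00011102, -0.03669844, -0.0106552 ]), 'grasp_force': 0.0, 'gripper_width': 85.56366708611247}
```

View pics/top0.png

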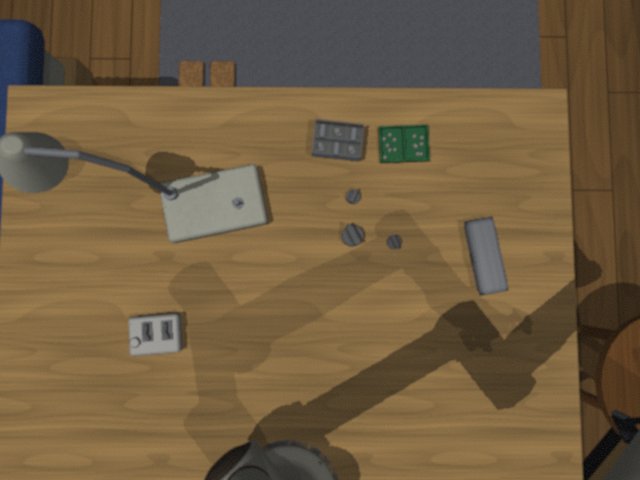

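View pics/side0.png

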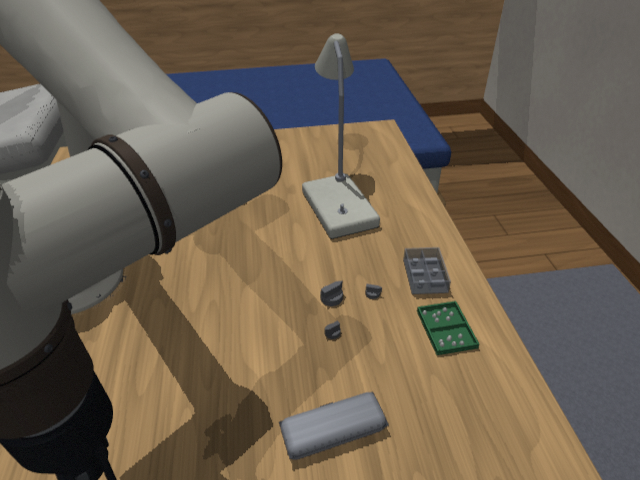

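The top picture shows three knobs: a large one at (352,235) and two small ones at (353,196) and (394,242). The large one is about 46 mm wide and 37 mm high, against about 26 mm and 24 mm for the others, so it fits the description. The spindle is at about (238,203). I'll confirm with one enlarged crop.

```bash
python3 - <<'E'
from h import *
ims=[]
P={n:shot(n) for n in("top","side")}
for n,c in(("top",(352,235)),("top",(238,203)),("side",(333,293)),("side",(342,209))):
    f=P[n]["frame"][c[1]-18:c[1]+18,c[0]-24:c[0]+24,::-1]
    ims.append(cv2.resize(np.ascontiguousarray(f),(400,300),interpolation=cv2.INTER_CUBIC))
cv2.imwrite("pics/crop1.png",np.vstack([np.hstack(ims[:2]),np.hstack(ims[2:])]))
p=P["top"];w=cloud(p)
np.set_printoptions(linewidth=200,suppress=True)
# knob
print("Kz");print(np.round(w[222:249,338:368,2]).astype(int))
print("Sz");print(np.round(w[194:212,228:250,2]).astype(int))
# lamp base
m=(w[...,2]>28)&(w[...,2]<40)&(w[...,1]>60)&(w[...,0]>450)
m=cv2.morphologyEx(m.astype(np.uint8),cv2.MORPH_OPEN,np.ones((9,9)))>0
q=w[m][:,:2].astype(np.float32);print(cv2.minAreaRect(q),np.median(w[m][:,2]))
q=w[216:256,332:374].reshape(-1,3);print(np.median(q[q[:,2]<6][:,2]))
for a in((5,14,22),(28,34,40)):pass
q=w[215:256,330:374].reshape(-1,3)
for lo,hi in((8,50),(12,22),(28,45)):
    s=q[(q[:,2]>lo)&(q[:,2]<hi)];print(lo,len(s),s.mean(0),cv2.minAreaRect(s[:,:2].astype(np.float32)))
E
```

```text
Kz
[[                   1                   -4                   -4                   -3                    1                    2                    2                    2                   -4
                    -2                   -2                    0                   -2                   -1                   -3                    0                    1                   -1
                    -1                   -2                   -2                   -3                   -1                    1                   -1                   -2                   -1
                    -3                   -2                   -1]
 [                  -3                    0                    0                    0                    0                   -1                   -1                   -3                   -2
                    -2                    3                   -3                   -4                   -1                   -5                   -4                    1                    2
                     1                    1                    0            
[... 17353 characters left out ...]
33 33 35 33 35 34 33 34 31 32 32 34 35 32 33 31]]
((601.9675903320312, 159.34786987304688), (128.2669677734375, 207.5011749267578), 11.905505180358887) 33.3478753179649
-0.8991760083223045
8 369 [ 533.98136426 -134.95472815   21.80123781] ((534.6867065429688, -135.22911071777344), (45.21534729003906, 44.99778366088867), 1.8929702043533325)
12 215 [ 534.05920856 -134.61757919   15.33580076] ((534.3062133789062, -135.6923828125), (43.73509979248047, 45.1069221496582), 25.85137176513672)
28 137 [ 534.17029143 -135.72279628   33.01812148] ((536.28173828125, -134.9169158935547), (46.61760330200195, 13.05187702178955), 26.86897087097168)<stdin>:11: RuntimeWarning: invalid value encountered in cast
```

View pics/crop1.png

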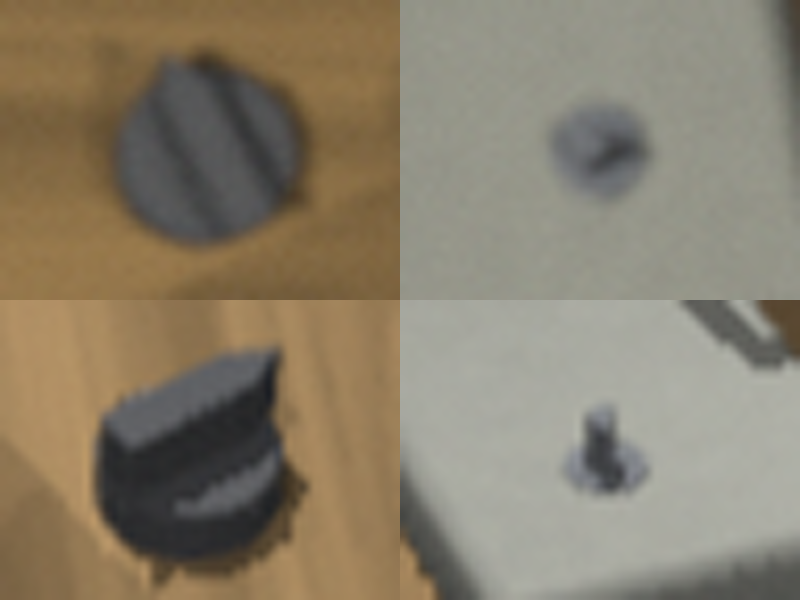

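The crop confirms the large knob, with its nose toward up-left (+x, slightly +y, about 27°). The spindle stands in a washer at (238,203). Next I fit a D model to averaged depth to get the angle of its flat.

```bash
cat > fit.py <<'E'
from h import *
from scipy.optimize import minimize
def avg(n,k=6):
    P=[shot(n) for _ in range(k)];p=dict(P[-1])
    z=np.array([q["range_z"] for q in P],float);z[z==0]=np.nan
    p["range_z"]=np.nan_to_num(np.nanmedian(z,0));p["frame"]=np.mean([q["frame"] for q in P],0).round().astype(np.uint8);return p
def rays(p,box,ss=4):
    u=np.arange(box[0]-.5+.5/ss,box[2]-.5,1/ss);v=np.arange(box[1]-.5+.5/ss,box[3]-.5,1/ss)
    U,V=np.meshgrid(u,v);K=np.array(p["camera_matrix"]);R=np.array(p["R"])
    d=np.stack([(U-K[0,2])/K[0,0],(V-K[1,2])/K[1,1],np.ones_like(U)],-1)@R
    return -R.T@np.array(p["t"]),d
def render(c,d,x,y,yaw,base,top=52.5):
    # march over heights: depth param of first hit with D prism, else base plane
    s0=(base-c[2])/d[...,2];out=s0.copy();n=(np.cos(yaw),np.sin(yaw))
    for h in np.linspace(base,top,19):
        s=(h-c[2])/d[...,2];px=c[0]+s*d[...,0]-x;py=c[1]+s*d[...,1]-y
        r=6-max(0,h-(top-1.5));f=1.5-max(0,h-(top-1.5))
        hit=(px**2+py**2<r*r)&(px*n[0]+py*n[1]<f);out=np.where(hit,s,out)
    return out
def bin4(a,ss=4):
    h,w=a.shape;return np.median(a.reshape(h//ss,ss,w//ss,ss).transpose(0,2,1,3).reshape(h//ss,w//ss,-1),-1)
E
python3 - <<'E'
from fit import *
tot=0;ims=[]
for n,g in(("top",(601,106)),("side",(601,106))):
    p=avg(n);uv=proj(p,[*g,52.5])[0].round().astype(int);print(n,uv)
    box=(uv[0]-12,uv[1]-12,uv[0]+13,uv[1]+13);c,d=rays(p,box)
    Z=p["range_z"][box[1]:box[3],box[0]:box[2]];w=cloud(p)[box[1]:box[3],box[0]:box[2]]
    b=np.nanmedian(w[...,2]);q=w[w[...,2]>b+11];print("base",b,"top pts",len(q),np.round(q.mean(0),1))
    cost=[]
    yaws=np.radians(np.arange(-180,180,10))
    def f(a,yaw): return np.minimum(np.abs(bin4(render(c,d,a[0],a[1],yaw,b,b+18.5))-Z),10).mean()
    for yaw in yaws:
        gx=q.mean(0)[:2]+2*np.array([np.cos(yaw),np.sin(yaw)])
        r=minimize(f,gx,args=(yaw,),method="Nelder-Mead",options=dict(maxfev=50,initial_simplex=gx+np.array([[0,0],[2,0],[0,2]])))
        cost.append(r.fun);
        cost[-1]=(r.fun,*r.x)
    cost=np.array(cost);o=np.argsort(cost[:,0])
    for i in o[:6]:print(round(np.degrees(yaws[i])),cost[i].round(3))
    tot=tot+cost[:,0]*1
    ims.append(cv2.resize(np.ascontiguousarray(p["frame"][box[1]+3:box[3]-3,box[0]+3:box[2]-3,::-1]),(400,400),interpolation=cv2.INTER_CUBIC))
o=np.argsort(tot);print([(round(np.degrees(yaws[i])),round(tot[i],3)) for i in o[:8]])
cv2.imwrite("pics/sp.png",np.hstack(ims))
E
```

```text
top [236 202]
base 33.55743853085665 top pts 21 [598.9 106.1  50.9]
-20 [  0.666 600.885 105.891]
-10 [  0.674 600.966 106.075]
-30 [  0.691 600.97  106.13 ]
0 [  0.71  600.7   106.259]
-40 [  0.722 600.846 105.868]
10 [  0.724 600.491 106.409]
side [341 205]
base 36.019441013292465 top pts 16 [603.  104.7  52.3]
-20 [  0.913 604.868 105.637]
-30 [  0.937 604.518 105.679]
-180 [  0.951 600.614 105.272]
-170 [  0.963 600.794 104.88 ]
-10 [  0.963 604.683 105.655]
0 [  0.964 604.536 105.537]
[(-20, np.float64(1.579)), (-30, np.float64(1.628)), (-10, np.float64(1.637)), (0, np.float64(1.674)), (-40, np.float64(1.698)), (10, np.float64(1.712)), (-180, np.float64(1.715)), (-50, np.float64(1.728))]
```

View pics/sp.png

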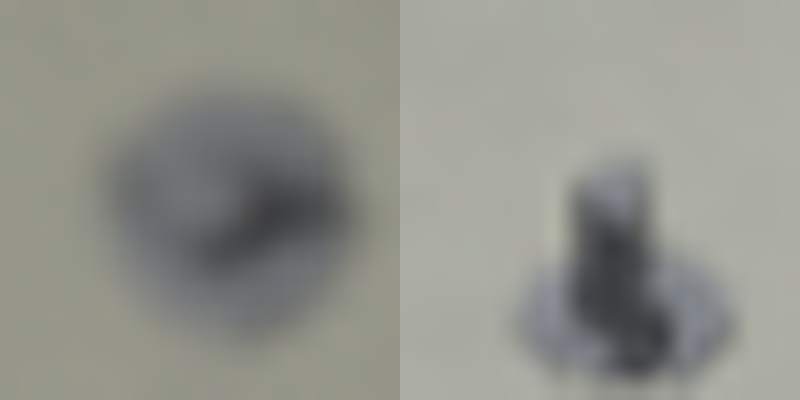

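```bash
python3 - <<'E'
from fit import *
import pickle
def skirt(p):
    w=cloud(p);m=(np.hypot(w[...,0]-534,w[...,1]+135)<40);b=np.nanmedian(w[m][:,2])
    return p,w,m
def rend(c,d,a,yaw,kind,base):
    x,y=a[:2];out=(base-c[2])/d[...,2];n=(np.cos(yaw),np.sin(yaw))
    top=18.5 if kind=="s" else 34
    for h in np.linspace(0,top,24):
        s=(base+h-c[2])/d[...,2];px=c[0]+s*d[...,0]-x;py=c[1]+s*d[...,1]-y
        X=px*n[0]+py*n[1];Y=-px*n[1]+py*n[0];r2=px**2+py**2
        if kind=="s":
            e=max(0,h-17);hit=(r2<(6-e)**2)&(X<1.5-e)
            if h<a[2]: hit|=r2<11.7**2
        elif h<=16: hit=r2<23**2
        else: hit=(X>-22)&(abs(Y)<np.clip(6.5*(27-X)/12,0,6.5))
        out=np.where(hit,s,out)
    return out
for n,k in(("top",14),("side",14)):
    p=avg(n,k);w=cloud(p)
    for kind,g,hw in(("k",(534.3,-135.4),18),("s",(601,106),12)):
        uv=proj(p,[*g,30])[0].round().astype(int);box=(uv[0]-hw,uv[1]-hw,uv[0]+hw+1,uv[1]+hw+1);c,d=rays(p,box)
        Z=p["range_z"][box[1]:box[3],box[0]:box[2]]
        zz=w[box[1]:box[3],box[0]:box[2],2]
        b=np.nanmedian(zz[zz<10]) if kind=="k" else np.nanmedian(zz)
        def f(a,yaw): return np.minimum(np.abs(bin4(rend(c,d,a,yaw,kind,b))-Z),8).mean()
        R=[]
        for yd in (range(12,43,5) if kind=="k" else list(range(-60,41,10))+[170,180,190]):
            g0=np.array([*g,2.0]);r=minimize(f,g0,args=(np.radians(yd),),method="Nelder-Mead",options=dict(maxfev=90,initial_simplex=g0+np.array([[0,0,0],[3,0,0],[0,3,0],[-1,-1,1]])))
            R.append((round(r.fun,3),yd,*r.x.round(1)))
        print(n,kind,"base",round(b,1));print(*[tuple(map(float,r)) for r in sorted(R)[:6]],sep="\n")
E
```

```text
top k base -0.8
(0.595, 27.0, 534.7, -135.8, 2.5)
(0.718, 22.0, 534.6, -135.8, 2.3)
(0.758, 32.0, 534.7, -135.8, 2.2)
(0.828, 17.0, 534.6, -135.8, 2.4)
(0.864, 37.0, 534.7, -135.8, 2.3)
(0.93, 12.0, 534.6, -135.8, 2.2)
top s base 33.5
(0.477, -20.0, 601.0, 106.1, 2.1)
(0.49, -10.0, 601.0, 106.1, 1.9)
(0.501, -30.0, 601.0, 106.1, 2.2)
(0.508, 0.0, 600.8, 106.4, 1.3)
(0.522, -40.0, 601.2, 106.0, 2.2)
(0.539, 10.0, 600.4, 106.6, 2.2)
side k base 1.7
(0.597, 27.0, 538.8, -136.7, 1.6)
(0.757, 22.0, 538.8, -136.6, 1.7)
(0.76, 32.0, 538.8, -136.8, 1.5)
(0.958, 17.0, 538.8, -136.8, 1.5)
(0.974, 37.0, 538.8, -136.7, 1.6)
(1.123, 42.0, 538.8, -136.7, 1.6)
side s base 35.9
(0.704, -20.0, 604.9, 105.9, 1.5)
(0.725, -30.0, 604.7, 105.7, 1.4)
(0.727, -10.0, 605.1, 105.7, 1.4)
(0.74, 0.0, 604.3, 105.9, 1.5)
(0.754, -40.0, 604.7, 105.7, 1.2)
(0.779, 190.0, 600.9, 105.1, 1.4)
```

>>> apply_moves(delta_rot=[[0, 0, 0], [0, 0, 0]], xyz=[[0, 0, 0], [0, 0, 0]], hand=[-0.3, -0.3])

```text
clock: 3.07
position: [248.5, -573.5, 231.3]
ee_rot: [-0.203, 0.979, 0.0, -0.0]
contact_force: [0.4, 0.3, 0.1]
gripper_width: 63.8
grasp_force: 0.0
```

>>> apply_moves(delta_rot=[[0, 0, 0], [0, 0, 0], [0, 0, 0], [0, 0, 0], [0, 0, 0], [0, 0, 0], [0, 0, 0], [0, 0, 0], [0, 0, 0], [0, 0, 0], [0, 0, 0], [0, 0, 0], [0, 0, 0], [0, 0, 0], [0, 0, 0], [0, 0, 0], [0, 0, 0], [0, 0, 0], [0, 0, -0.6], [0, 0, 0]], xyz=[[-0.974, 0.638, 0.3], [-0.974, 0.638, 0.3], [-0.974, 0.638, 0.3], [-0.974, 0.638, 0.3], [-0.974, 0.638, 0.3], [-0.974, 0.638, 0.3], [-0.974, 0.638, 0.3], [-0.974, 0.638, 0.3], [-0.974, 0.638, 0.3], [-0.974, 0.638, 0.3], [-0.974, 0.638, 0.3], [-0.974, 0.638, 0.3], [-0.974, 0.638, 0.3], [-0.974, 0.638, 0.3], [-0.974, 0.638, 0.3], [-0.974, 0.638, 0.3], [-0.974, 0.638, 0.3], [-0.974, 0.638, 0.3], [0, 0, 0], [0, 0, 0]], hand=[-0.3, -0.3, -0.3, -0.3, -0.3, -0.3, -0.3, -0.3, -0.3, -0.3, -0.3, -0.3, -0.3, -0.3, -0.3, -0.3, -0.3, -0.3, -0.3, -0.3])

```text
clock: 4.73
position: [537.2, -134.4, 95.8]
ee_rot: [-0.235, 0.972, 0.0, -0.0]
contact_force: [0.1, 0.7, 0.4]
gripper_width: 55.6
grasp_force: 0.0
```

>>> apply_moves(delta_rot=[[0, 0, 0], [0, 0, 0], [0, 0, 0], [0, 0, 0], [0, 0, 0], [0, 0, 0]], xyz=[[0.05, -0.055, 0.75], [0, 0, 0.75], [0, 0, 0.75], [0, 0, 0.5], [0, 0, 0], [0, 0, 0]], hand=[-0.3, -0.3, -0.3, -0.3, -0.3, -0.3])

```text
clock: 5.23
position: [535.6, -138.2, 27.5]
ee_rot: [-0.233, 0.973, -0.0, -0.001]
contact_force: [0.2, 1.1, -0.1]
gripper_width: 55.3
grasp_force: 0.0
```

```bash
python3 - <<'E'
from h import *
p=shot("side");save(p,"grip.png",(280,240,400,330),6);print(arm.read_state()["position"])
E
```

```text
[ 536.39485963 -138.15545905   28.28522547]
```

View pics/grip.png

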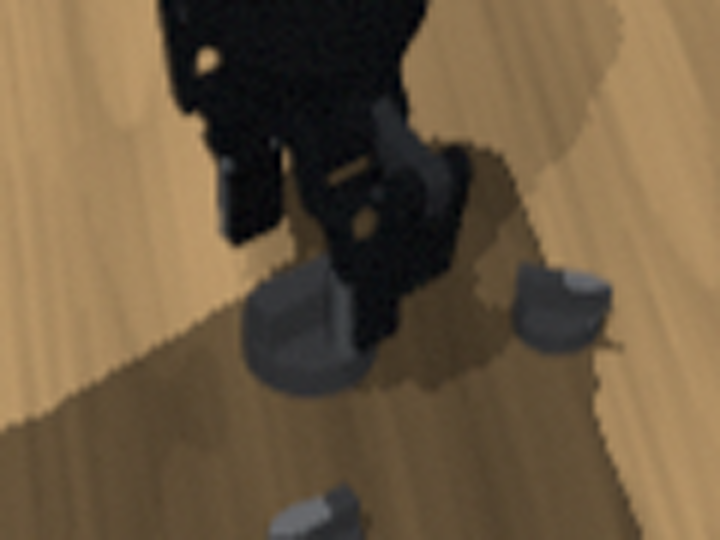

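>>> apply_moves(delta_rot=[[0, 0, 0], [0, 0, 0], [0, 0, 0], [0, 0, 0], [0, 0, 0], [0, 0, 0], [0, 0, 0], [0, 0, 0], [0, 0, 0], [0, 0, 0], [0, 0, 0], [0, 0, 0]], xyz=[[-0.047, 0.066, 0.2], [0, 0, 0.17], [0, 0, 0], [0, 0, 0], [0, 0, 0], [0, 0, 0], [0, 0, 0], [0, 0, 0], [0, 0, 0], [0, 0, 0], [0, 0, 0], [0, 0, 0]], hand=[-0.3, -0.3, -0.3, 1, 1, 1, 1, 1, 1, 1, 1, 1])

```text
clock: 6.28
position: [536.7, -135.6, 18.8]
ee_rot: [-0.234, 0.972, -0.0, 0.0]
contact_force: [-1.4, 0.5, 5.4]
gripper_width: 11.3
grasp_force: 61.0
```

>>> apply_moves(delta_rot=[[0, 0, 0], [0, 0, 0], [0, 0, 0], [0, 0, 0], [0, 0, 0], [0, 0, 0], [0, 0, 0], [0, 0, 0], [0, 0, 0], [0, 0, 0], [0, 0, 0], [0, 0, 0], [0, 0, 0.958], [0, 0, 0.958], [0, 0, 0.958], [0, 0, 0.958], [0, 0, 0.958], [0, 0, 0.958], [0, 0, 0.958], [0, 0, 0.958]], xyz=[[0, 0, -0.6], [0, 0, -1], [-0.676, 0.74, -0.5], [-0.676, 0.74, -0.5], [-0.676, 0.74, -0.4], [-0.676, 0.74, 0], [-0.676, 0.74, 0], [-0.676, 0.74, 0], [-0.676, 0.74, 0], [-0.676, 0.74, 0], [-0.676, 0.74, 0], [-0.676, 0.74, 0], [0, 0, 0], [0, 0, 0], [0, 0, 0], [0, 0, 0], [0, 0, 0], [0, 0, 0], [0, 0, 0], [0, 0, 0]], hand=[1, 1, 1, 1, 1, 1, 1, 1, 1, 1, 1, 1, 1, 1, 1, 1, 1, 1, 1, 1])

```text
clock: 7.95
position: [602.2, 105.8, 92.3]
ee_rot: [0.167, 0.986, -0.0, -0.001]
contact_force: [-1.0, 0.1, -0.3]
gripper_width: 11.3
grasp_force: 60.5
```

```bash
python3 - <<'E'
from h import *
for i in range(3):p=shot("side")
save(p,"over.png",(290,150,390,225),8);s=arm.read_state();print(s["position"],s["ee_rot"],s["gripper_width"],s["clock"])
E
```

```text
[602.31194786 105.79809849  92.55834909] [ 1.63698639e-01  9.86510127e-01 -2.81497864e-04 -6.67108856e-04] 11.436887727150554 8.1
```

View pics/over.png

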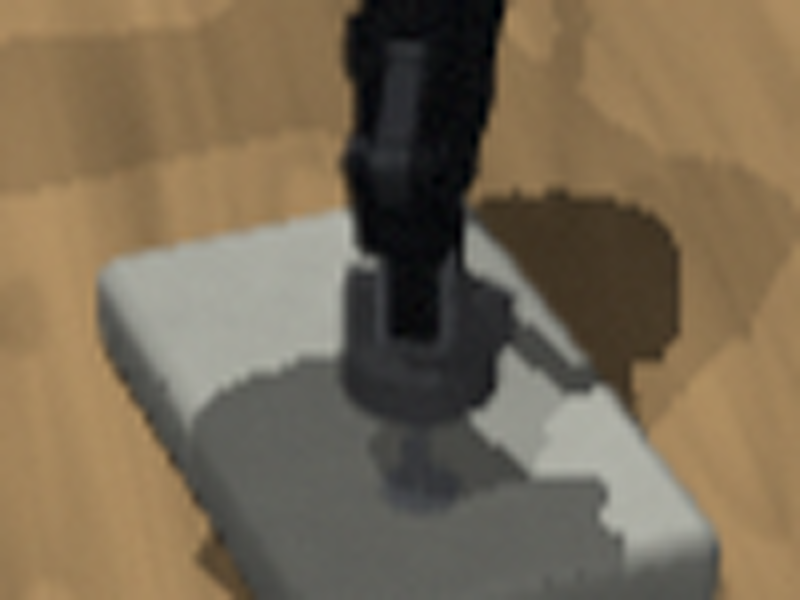

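```bash
cat > held.py <<'E'
from fit import *
from scipy.optimize import least_squares
def held(k=6):
    p=avg("side",k);w=cloud(p);s=arm.read_state();T=s["position"];zb=T[2]-18.8+2
    q=w.reshape(-1,3);r=np.hypot(q[:,0]-T[0]-2,q[:,1]-T[1])
    g=q[(r<30)&(q[:,2]>zb+3)&(q[:,2]<zb+13)&(q[:,1]<T[1]-4)]
    f=lambda a:np.hypot(g[:,0]-a[0],g[:,1]-a[1])-23
    o=least_squares(f,T[:2]+[2,0],loss="soft_l1");u=p["range_z"]
    return T,len(g),o.x,np.abs(f(o.x)).mean(),g[:,2].mean()
if __name__=="__main__":print(*held())
E
python3 held.py
```

```text
[602.75115575 105.97843784  93.21881334] 66 [604.27032305 106.32230858] 0.4376110194037041 84.5285929070404
```

>>> apply_moves(delta_rot=[[0, 0, 0], [0, 0, 0], [0, 0, 0], [0, 0, 0], [0, 0, 0], [0, 0, 0], [0, 0, 0], [0, 0, 0], [0, 0, 0], [0, 0, 0]], xyz=[[-0.023, -0.005, 0.3], [0, 0, 0.3], [0, 0, 0.2], [0, 0, 0], [0, 0, 0], [0, 0, 0.04], [0, 0, 0.04], [0, 0, 0.04], [0, 0, 0], [0, 0, 0]], hand=[1, 1, 1, 1, 1, 1, 1, 1, 1, 1])

```text
clock: 9.23
position: [603.4, 105.7, 70.4]
ee_rot: [0.165, 0.986, 0.0, 0.0]
contact_force: [-0.1, -0.0, -0.6]
gripper_width: 11.0
grasp_force: 60.5
```

>>> apply_moves(delta_rot=[[0, 0, 0], [0, 0, 0], [0, 0, 0], [0, 0, 0], [0, 0, 0]], xyz=[[0, 0, 0.04], [0, 0, 0.04], [0, 0, 0.04], [0, 0, 0], [0, 0, 0]], hand=[1, 1, 1, 1, 1])

```text
clock: 9.65
position: [603.3, 105.7, 67.2]
ee_rot: [0.165, 0.986, -0.0, -0.0]
contact_force: [0.9, 0.1, -0.1]
gripper_width: 11.2
grasp_force: 60.5
```

>>> apply_moves(delta_rot=[[0, 0, 0], [0, 0, 0], [0, 0, 0], [0, 0, 0], [0, 0, 0], [0, 0, 0], [0, 0, 0]], xyz=[[0, 0, 0.04], [0, 0, 0.04], [0, 0, 0.04], [0, 0, 0.04], [0, 0, 0.04], [0, 0, 0], [0, 0, 0]], hand=[1, 1, 1, 1, 1, 1, 1])

```text
clock: 10.23
position: [603.3, 105.7, 62.2]
ee_rot: [0.165, 0.986, -0.0, -0.0]
contact_force: [0.7, -0.2, -0.8]
gripper_width: 11.6
grasp_force: 60.5
```

>>> apply_moves(delta_rot=[[0, 0, 0], [0, 0, 0], [0, 0, 0], [0, 0, 0], [0, 0, 0], [0, 0, 0], [0, 0, 0], [0, 0, 0]], xyz=[[0, 0, 0.04], [0, 0, 0.04], [0, 0, 0.04], [0, 0, 0.03], [0, 0, 0], [0, 0, 0], [0, 0, 0], [0, 0, 0]], hand=[1, 1, 1, 1, 1, 1, 1, 1])

```text
clock: 10.9
position: [603.4, 105.7, 58.6]
ee_rot: [0.165, 0.986, 0.0, 0.0]
contact_force: [-0.2, -0.3, -0.2]
gripper_width: 11.3
grasp_force: 60.5
```

>>> apply_moves(delta_rot=[[0, 0, 0], [0, 0, 0], [0, 0, 0], [0, 0, 0], [0, 0, 0]], xyz=[[0, 0, 0.03], [0, 0, 0.03], [0, 0, 0], [0, 0, 0], [0, 0, 0]], hand=[1, 1, 1, 1, 1])

```text
clock: 11.32
position: [603.5, 105.7, 57.4]
ee_rot: [0.165, 0.986, 0.0, 0.0]
contact_force: [-1.1, -0.6, 3.2]
gripper_width: 11.1
grasp_force: 60.8
```

>>> apply_moves(delta_rot=[[0, 0, 0], [0, 0, 0], [0, 0, 0], [0, 0, 0], [0, 0, 0]], xyz=[[0, 0, 0.04], [0, 0, 0.03], [0, 0, 0], [0, 0, 0], [0, 0, 0]], hand=[1, 1, 1, 1, 1])

```text
clock: 11.73
position: [603.5, 105.7, 55.6]
ee_rot: [0.165, 0.986, 0.0, 0.0]
contact_force: [-1.5, 0.3, 4.8]
gripper_width: 11.6
grasp_force: 61.1
```

>>> apply_moves(delta_rot=[[0, 0, 0], [0, 0, 0], [0, 0, 0], [0, 0, 0], [0, 0, 0]], xyz=[[0, 0, 0.04], [0, 0, 0.02], [0, 0, 0], [0, 0, 0], [0, 0, 0]], hand=[1, 1, 1, 1, 1])

```text
clock: 12.15
position: [603.5, 105.7, 54.6]
ee_rot: [0.165, 0.986, 0.0, 0.0]
contact_force: [-1.7, -1.0, 8.0]
gripper_width: 11.3
grasp_force: 61.6
```

>>> apply_moves(delta_rot=[[0, 0, 0], [0, 0, 0], [0, 0, 0], [0, 0, 0]], xyz=[[0, 0, 0.03], [0, 0, 0], [0, 0, 0], [0, 0, 0]], hand=[1, 1, 1, 1])

```text
clock: 12.48
position: [603.6, 105.8, 54.5]
ee_rot: [0.164, 0.986, 0.0, 0.0]
contact_force: [-3.3, 0.1, 10.5]
gripper_width: 11.7
grasp_force: 62.0
```

```bash
python3 - <<'E'
from h import *
f=[]
for i in range(6):
    p=shot("side");s=arm.read_state();f.append(np.r_[s["contact_force"],s["position"]])
print(np.mean(f,0).round(2));save(p,"press.png",(290,150,390,225),8)
E
```

```text
[-3.3100e+00  1.4000e-01  1.0800e+01  6.0360e+02  1.0574e+02  5.4490e+01]
```

View pics/press.png

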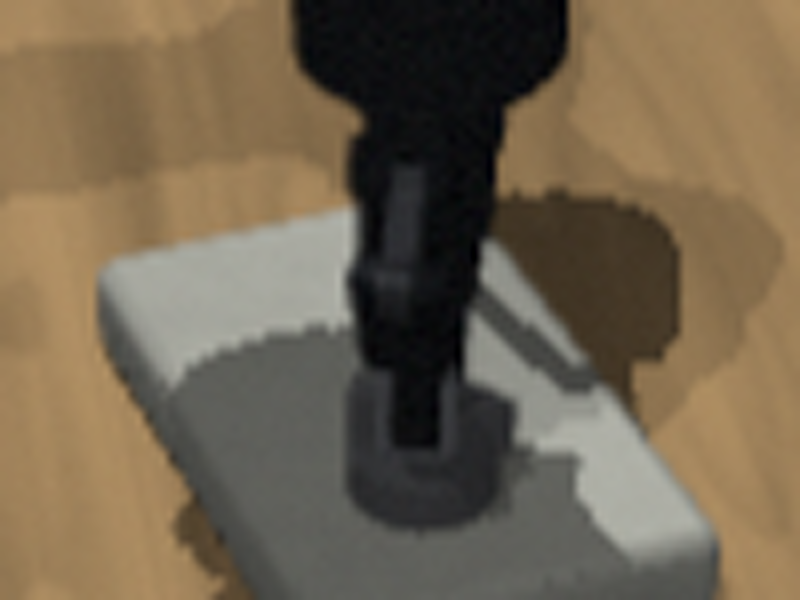

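The picture shows the knob seated low on the lamp base at crop (425,460), upright, with its nose to the right. The height has stopped falling at 54.5 mm with 10.8 N on the tool, about 3.5 mm below home, so the spindle is at its stop.

```bash
python3 -c "
from bench import arm;print(arm.job_done())"
```

```text
the job is handed in; nothing more can be done
None
```

The knob is on the spindle flat to flat and held pressed at its stop with about 11 N; the job was handed in at about 13 s of the 42 s allowed, and no verdict came back.

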